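Crank up the display lift

TASK

Raise the display cup: pick the steel crank with the orange knob (not the dark one with the black knob), push it right down over the square shaft of the grey display lift, and wind it two full turns clockwise as seen from above. Then let go and leave the crank seated on the shaft, the cup standing upright on the raised platform, and the black-knobbed crank where it lies.

Things in the scene. Friction and masses are not known exactly. Their poses are not given: they have to be found in the camera images.
- crank: The crank to use: bright steel, orange knob, about 0.17 kg, lying hub down, knob up. Origin: centre of the hub's underside; +z up; +x along the arm from hub to knob. Hub: square block 40 x 40 x 40 mm, sides parallel to the crank's axes. Arm 14 mm wide, top 38 mm above the underside, knob axis at x = +60 mm; a 12 mm wide foot under the knob reaches down to the underside's level.
- crank_socket (a point): On the crank: centre of the square socket's mouth, in the hub's underside (same point and axes as the crank's origin). Socket 18.4 mm square, sides parallel to the crank's axes, 34 mm deep, open downward; the mouth flares to 28 mm in its lowest 8 mm.
- crank_grip (a point): On the crank: centre of the upright round orange knob (20 mm across, 40 mm tall), 62 mm above the hub's underside, 60 mm from the hub's axis. The knob spins on its pin with slight friction (0.015 N m): a gripper pinching it can circle without turning, yet a crank lifted by the knob keeps its yaw and follows the gripper's. This point's own yaw is the knob's, not the arm's.
- spare_crank: Decoy to leave where it lies: dark steel crank of like size (60 mm arm) with a black knob and a round hub of 34 mm; it does not fit the lift. Origin: centre of the hub's underside; +x along the arm to the knob.
- lift: The display lift, grey metal, fixed to the table: base plate 250 x 90 mm, gear block 66 x 66 mm reaching 102 mm above the table with the upright square crank shaft on top, and a round wooden platform 90 mm across, 155 mm from the shaft. Origin: on the shaft's axis at table height; +x points from the shaft to the platform.
- shaft_top (a point): Top end of the square shaft, on its axis, 146 mm above the table; x and y are square to its flat sides and turn with it. 16 mm square; the top 10 mm tapers to 8 mm square. 32 mm below the top is a 40 mm round collar on which the hub's underside rests when the crank is fully home. All four quarter-turn positions fit, with about 9 degrees of play either way.
- lift_shaft (a joint): Turn of the shaft in rad: 0 at the start, grows clockwise as seen from above; two full turns are 12.57; end stop at 18.8. Turning takes about 0.06 N m (1 N at the knob); it stays where it is left. Each turn raises the platform 12 mm.
- platform_top (a point): Centre of the platform's top face; 45 mm above the table at the start, about 69 mm after two turns.
- cup: The display cup: small green stoneware cup, 64 mm in diameter, 50 mm high, about 0.1 kg, standing loose on the platform. Origin: centre of its foot; z up.

How it is judged:
On the way, in this order (a step that is already met when the one before it is completed fails the run):
1. the orange-knobbed crank is pushed fully home on the square shaft before the shaft is turned (horizontal distance between crank and shaft_top below 0.006 m and z of crank in the frame of shaft_top below -0.022 m and angle between crank's own z axis and vertical below 0.2 rad and value of joint lift_shaft below 1.5 rad), for 0.2 s.
2. with the crank on the shaft, the shaft is wound two full turns clockwise (at least 11.8 rad) (horizontal distance between crank and shaft_top below 0.006 m and z of crank in the frame of shaft_top below -0.022 m and angle between crank's own z axis and vertical below 0.2 rad and value of joint lift_shaft above 11.8 rad), for 0.1 s.
At the end, for the whole second after the job is handed in: Shaft at least 11.8 rad clockwise of its start; crank at rest on it (axes within 6 mm, underside 22 mm or more below the shaft's top, tilt under 0.2 rad); cup on the platform, within 30 mm of its centre, tilt under 0.2 rad; black-knobbed crank within 40 mm of its start (all of step 2 and linear speed of crank below 0.02 m/s and horizontal distance between cup and platform_top below 0.03 m and z of cup in the frame of platform_top between -0.005 and 0.01 m and angle between cup's own z axis and vertical below 0.2 rad and distance of spare_crank from where it was at the start of the episode below 0.04 m); the robot touches nothing.
It fails at once if the cup is tipped by more than 0.6 rad (angle between cup's own z axis and vertical above 0.6 rad).
It also fails if it takes over 64 s, if anything falls off the work surface, if the arm or the gripper's body presses on something with over 40 N, if the wrist force passes 120 N, or if a joint passes its speed limit or range.

ROBOT

A 7-joint arm with a two-finger parallel gripper is mounted at the origin on a cart in front of the work surface, level with it; the furniture and walls round the work are solid. World frame = base frame: x ahead of the robot, y to its left, z up, the work surface at z = 0. Lengths are in m, angles in rad, forces in N, time in s.
With the tool pointing down it reaches from about 0.4 to 0.9 m from the base axis. Payload 5.5 kg.
Tool frame: the origin (TCP) lies at the very end of the fingers, on their centre line; the grasp point (between the pads) lies 19 mm behind it; y points along the fingers, x is the direction in which the jaws open and shut, and the axes are right-handed (so a half turn about y gives the same grasp; the last joint's range is limited). The gripper opens to 92 mm and grips with 3 to 60 N. Pads are 19 mm wide; open, the fingers measure 130 mm over their backs; the gripper's body (75 mm by 190 mm) begins 47 mm behind the grasp point.
Start: joints at [-0.981, 0.501, -0.427, 1.55, 0.221, 1.138, -0.21], TCP at [0.209, 0.616, 0.227] pointing down, gripper open.
Joint ranges: [-2.88, 2.88], [-0.31, 2.03], [-1.54, 1.56], [0.2, 2.42], [-1.41, 4.55], [0.19, 2.02], [-2.57, 2.57]. Speed limits (rad/s): [2.57, 2.57, 3.14, 3.14, 3.14, 3.14, 3.14].

INTERFACE

Orientations are given as a unit quaternion [x, y, z, w].
In Python, from bench import * gives the robot as it stands.
- The arm moves only by the tool arm_command, never from a script. Its argument "rows" is a list of rows, each a list of 3 entries, a list of its own where there are three numbers: the shift along the tool's x, y, z in cm, then the turn, a rotation vector about the tool's x, y, z in rad, then the closure, from 0 (fully open) to 1 (shut). A call has 1 to 12 rows; each row shifts and turns the pose as measured when the row begins, along the tool's axes as they then stand; what a row does not reach is not made up. A row lasts 1/10 s, in which the tool goes at most 50 mm and 8.59 degrees, less where a joint would pass 70% of its speed; a pose out of reach is approached as far as the arm can. A call is refused whole if a number of a shift passes 5 or a number of a turn 0.15, either way. A call with a gripper value outside its range is refused whole. The fingers move at their own pace and stop on an object; the grip force is fixed at half the most. Time passes only in rows, so rows that do not move let the fingers close. It gives the time, the measured TCP pose, the force and the opening at its end, in the units of the state.
- get_state(): the state, without advancing time (a new reading comes with each control period).
- get_image(name): name is "side" or "top"; returns a dict with "color" (400x640x3 uint8, red, green, blue), "fov_y" (degrees; the focal length in pixels is half the picture's height over the tangent of half this angle, whatever the lens; pixels are square), "cx", "cy" (the principal point, pixels), "rvec" (rotation vector, rad) and "tvec" (3), from world to camera coordinates, as OpenCV has them. Camera axes: x right, y down, z forward; pixel columns grow to the right and rows downward; lengths in m; the calibration is good to about 2 mm. A picture is of the moment at which its call begins. There is no depth.
- hand_in(): hands the job in, once; it reports no verdict.
The state is a dict: "time_s": time; "joint_positions": joint angles; "qd": joint speeds; "joint_efforts": joint torques, N m; "tool_pos": TCP position; "ee_rot": TCP orientation; "contact_force": force on the tool from outside, world axes, zero at the start; "wrist_torque": the same for the moment, N m; "gripper_width": finger opening in m.
Only numpy, scipy, OpenCV 4.12 (cv2) and the standard library are available. Lean on these libraries where they do the work, as an engineer would, in place of code of your own. Each camera call takes 0.05 s, during which the arm holds its last target. There are 200 camera calls.

## Working session

There is one attempt and no reset: what is moved stays moved. The work goes in short steps, Python scripts to look and compute and a tool call to move; the robot and the scene stay as the last step left them, time stands still between calls to the robot, and variables do not carry over. Pictures are saved under pics/ and viewed, about 8 in all and at most 12, crops included, and the job is handed in when it is done.

Besides the shell and the picture viewer there is one more tool, called after "Request:" as name(argument=value, ...), one argument or row to a line, values as JSON. arm_command: Moves the arm, as the interface text tells. Its arguments: {"type":"object","properties":{"rows":{"type":"array"}},"required":["rows"]}

```bash
mkdir -p pics; ls
cat > h.py <<'E'
from bench import *
import numpy as np, cv2
from scipy.spatial.transform import Rotation as R
def cam(n):
    d=get_image(n); f=200/np.tan(np.radians(d["fov_y"])/2)
    K=np.array([[f,0,d["cx"]],[0,f,d["cy"]],[0,0,1]]); M=R.from_rotvec(d["rvec"]).as_matrix(); return d["color"],K,M,np.array(d["tvec"])
def ray(c,u,v,z):
    _,K,M,t=c; o=-M.T@t; r=M.T@np.linalg.inv(K)@[u,v,1]; return o+r*(z-o[2])/r[2]
def proj(c,p):
    _,K,M,t=c; q=K@(M@np.array(p)+t); return q[:2]/q[2]
def save(c,name,box=None,s=1):
    im=c[0][:,:,::-1]
    if box: im=im[box[1]:box[3],box[0]:box[2]]
    cv2.imwrite("pics/"+name,cv2.resize(np.ascontiguousarray(im),None,fx=s,fy=s,interpolation=cv2.INTER_CUBIC))
E
python3 - <<'E'
from h import *
for n in("top","side"):
    c=cam(n); save(c,n+"0.png"); print(n,-c[2].T@c[3],c[2][2],c[1][0,0])
s=get_state(); print(s)
E
```

```text
pics
top [0.50196682 0.19193324 1.04454743] [ 0.05143948  0.00146315 -0.99867504] 392.5382058403309
side [0.39505703 1.13232574 0.49057534] [ 0.15479196 -0.92249142 -0.35362273] 505.1664984141753
{'time_s': 0.1, 'joint_positions': array([-0.98078189,  0.50178067, -0.42684265,  1.55132306,  0.22079501,
        1.13834528, -0.21031954]), 'qd': array([-0.00069014, -0.00162944, -0.00038107, -0.00234009,  0.00031137,
       -0.00023159, -0.00068651]), 'joint_efforts': array([-1.11802373e-02, -5.67862701e+01, -5.83894327e+00, -2.79912150e+01,
       -6.92675798e-02,  2.41196423e-02,  2.57554456e-05]), 'tool_pos': array([0.2084797 , 0.61498364, 0.22577786]), 'ee_rot': array([ 0.57501545,  0.41148061, -0.41254732, -0.57432191]), 'contact_force': array([ 0.3308727 , -0.40468933,  0.11122552]), 'wrist_torque': array([-0.03574492,  0.03934802,  0.03326403]), 'gripper_width': 0.09167813223599715}
```

View pics/top0.png

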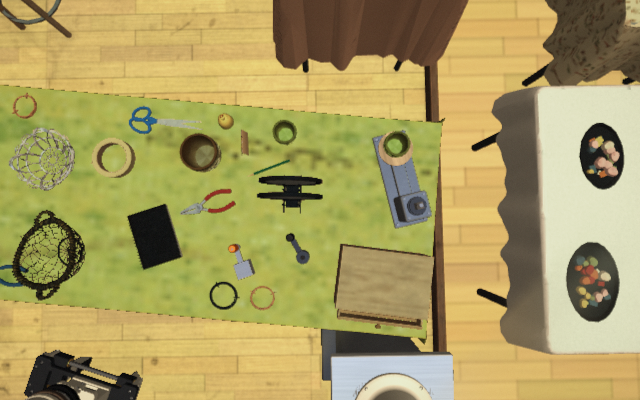

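View pics/side0.png

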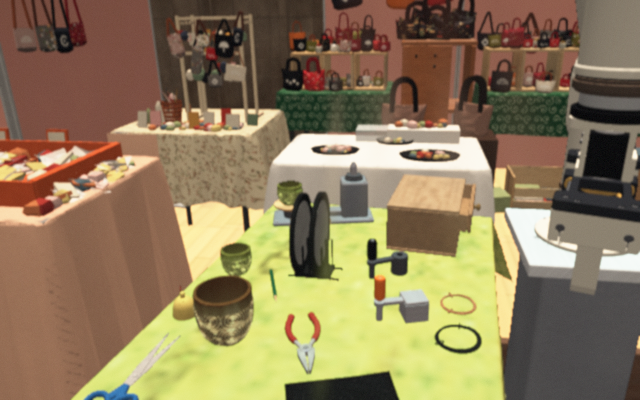

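Top: orange crank with knob about (234,248) and hub (244,267); spare at (297,250); lift shaft about (416,206), platform (396,147). Side: orange knob (380,288), hub (413,306). I'll zoom in.

Run:
```python
from h import *
c=cam("top"); im=np.ascontiguousarray(c[0][:,:,::-1])
a=cv2.resize(im[235:285,215:275],None,fx=6.5,fy=6.5,interpolation=cv2.INTER_CUBIC)
b=cv2.resize(im[180:230,380:440],None,fx=6.5,fy=6.5,interpolation=cv2.INTER_CUBIC)
cv2.imwrite("pics/t1.png",np.hstack([a,b]))
for u,v,z in((234,248,.08),(244,267,.04),(416,206,.146),(397,150,.095)): print(ray(c,u,v,z))
s=cam("side"); im=s[0]
for n,d in(("top",c[0]),("side",s[0])):
    h=d.astype(int); m=(h[...,0]>150)&(h[...,1]<130)&(h[...,2]<80)&(h[...,0]-h[...,1]>70)
    k,l,st,ce=cv2.connectedComponentsWithStats(m.astype(np.uint8))
    print(n,[(st[i].tolist(),ce[i].round(1).tolist()) for i in range(1,k) if st[i,4]>15])
print("base ",ray(c,428,218,0))
print(proj(s,ray(c,416,206,.146)))
print(R.from_quat(get_state()["ee_rot"]).as_matrix().round(3))
```

```text
[0.44031169 0.39410765 0.08      ]
[0.3892793  0.37734376 0.04      ]
[ 0.53344667 -0.03707675  0.146     ]
[ 0.67253832 -0.0078405   0.095     ]
top [([600, 171, 6, 6, 21], [602.4, 173.7]), ([587, 266, 7, 8, 41], [589.9, 269.5]), ([589, 276, 6, 7, 28], [591.4, 279.1])]
side [([294, 34, 9, 3, 21], [297.7, 35.0]), ([304, 71, 16, 12, 99], [312.5, 76.1]), ([426, 120, 8, 5, 22], [428.9, 122.0]), ([194, 124, 14, 5, 33], [200.0, 126.2]), ([0, 138, 120, 46, 787], [62.1, 157.1]), ([4, 146, 25, 19, 177], [17.9, 153.5]), ([41, 149, 11, 5, 28], [46.3, 151.1]), ([417, 151, 15, 6, 47], [423.1, 153.7]), ([29, 157, 7, 4, 21], [31.9, 158.6]), ([14, 198, 35, 10, 135], [34.7, 202.5]), ([375, 278, 10, 8, 41], [379.4, 281.0]), ([309, 313, 11, 26, 127], [315.0, 325.0]), ([286, 315, 10, 26, 133], [289.5, 327.3])]
base  [ 0.50614168 -0.10520298  0.        ]
[353.48250798 162.82750951]
[[ 0.321 -0.    -0.947]
 [ 0.947 -0.001  0.321]
 [-0.001 -1.     0.   ]]
```

View pics/t1.png

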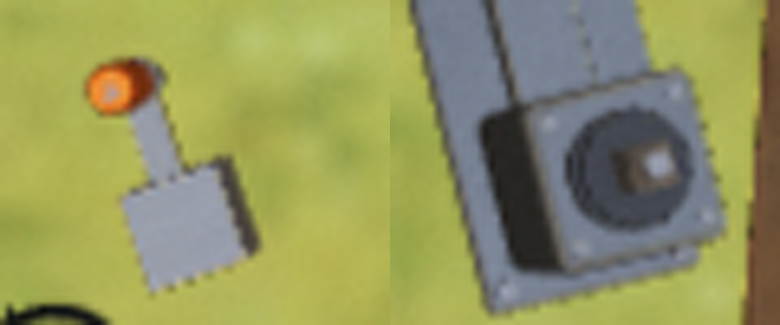

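Run:
```python
from h import *
c=cam("top"); s=cam("side")
def L(x,y): return (x+.5)/6.5-.5+215,(y+.5)/6.5-.5+235
def Rr(x,y): return (x-390+.5)/6.5-.5+380,(y+.5)/6.5-.5+180
k=ray(c,*L(107,89),.082); h=[ray(c,*L(*p),.04) for p in((123,196),(153,293),(243,263),(215,165))]
hc=np.mean(h,0); print("knob",k,"hub",hc,"d",np.linalg.norm((k-hc)[:2]),"yaw",np.degrees(np.arctan2(*(k-hc)[[1,0]])))
ya=lambda a,b:np.degrees(np.arctan2(*(b-a)[[1,0]]))
print("hub edges",[round(ya(h[i],h[(i+1)%4]),1) for i in range(4)],[np.linalg.norm(h[i]-h[i-1]).round(4) for i in range(4)])
b=[ray(c,*Rr(*p),.102) for p in((530,105),(690,68),(723,232),(562,270))]
print("block",np.mean(b,0),[round(ya(b[i],b[(i+1)%4]),1) for i in range(4)],[np.linalg.norm(b[i]-b[i-1]).round(4) for i in range(4)])
tip=ray(c,*Rr(657,163),.146); print("tip",tip,"collar",ray(c,*Rr(630,167),.114))
P=ray(c,396,148,.045);print("plat",P)
print(proj(s,k),proj(s,hc),proj(s,tip))
im=np.ascontiguousarray(s[0][:,:,::-1])
a=cv2.resize(im[265:330,360:440],None,fx=5,fy=5,interpolation=cv2.INTER_CUBIC)
b=cv2.resize(im[155:220,320:400],None,fx=5,fy=5,interpolation=cv2.INTER_CUBIC)
cv2.imwrite("pics/s1.png",np.hstack([a,b]))
```

```text
knob [0.43990296 0.40092534 0.082     ] hub [0.38216949 0.38042552 0.04      ] d 0.06126496974325565 yaw 19.548779834219616
hub edges [np.float64(-163.1), np.float64(-72.6), np.float64(15.6), np.float64(107.6)] [np.float64(0.0379), np.float64(0.0395), np.float64(0.0369), np.float64(0.0397)]
block [ 0.53615297 -0.0481397   0.102     ] [np.float64(-77.9), np.float64(-170.4), np.float64(102.3), np.float64(9.4)] [np.float64(0.062), np.float64(0.0609), np.float64(0.0617), np.float64(0.0612)]
tip [ 0.53635415 -0.04781597  0.146     ] collar [ 0.53628149 -0.04646848  0.114     ]
plat [ 0.68673603 -0.01593537  0.045     ]
[378.78090533 277.23595761] [413.53454215 295.52239775] [352.81624274 161.55868682]
```

View pics/s1.png

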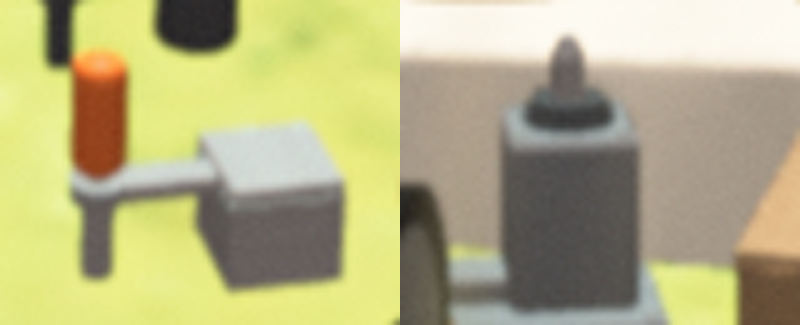

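Hub is at about (0.382, 0.381) with yaw about 18°. The shaft is at about (0.536, -0.048) with yaw about 11°. The side view agrees to 1–2 mm (knob top seen at (380,277), tip at (353.6,162.4)). Next I plan the approach.

```bash
cat > plan.py <<'E'
import sys; from h import *
def plan(tgt,az=None,step=4.0,g=0,pr=True,n=None):
    """rows to go from measured pose to tgt, tool down, jaw azimuth az deg"""
    s=get_state(); p=np.array(s["tool_pos"]); Q=R.from_quat(s["ee_rot"]); tgt=np.array(tgt)
    a0=np.degrees(np.arctan2(*Q.as_matrix()[[1,0],0])); az=a0 if az is None else az
    T=R.from_matrix([[np.cos(np.radians(az)),0,-np.sin(np.radians(az))],[np.sin(np.radians(az)),0,np.cos(np.radians(az))],[0,-1,0]])
    tot=(Q.inv()*T).as_rotvec()
    n=n or int(max(np.ceil(np.linalg.norm(tgt-p)*100/step),np.ceil(np.linalg.norm(tot)/.14),1))
    rows=[]
    for i in range(n):
        d=Q.inv().apply((tgt-p)/(n-i))*100; t=(Q.inv()*T).as_rotvec()/(n-i)
        d=d.round(2); t=t.round(3); rows.append([d.tolist(),t.tolist(),g])
        p=p+Q.apply(d/100); Q=Q*R.from_rotvec(t)
    print("t",round(s["time_s"],2),"pos",np.round(s["tool_pos"],4),"az",round(a0,1),"tilt",np.degrees(np.arccos(-R.from_quat(s["ee_rot"]).as_matrix()[2,1])).round(2),"F",np.round(s["contact_force"],1),"w",round(s["gripper_width"],4),"j",np.round(s["joint_positions"],2))
    if pr: print(str(rows).replace(" ",""))
if __name__=="__main__":
    a=sys.argv; plan([float(x) for x in a[1:4]],None if a[4]=="-" else float(a[4]),float(a[5]),float(a[6]))
E
python3 plan.py .382 .381 .15 108 4 0
```

```text
t 0.3 pos [0.2086 0.6154 0.2263] az 71.3 tilt 0.04 F [ 0.3 -0.2  0.9] w 0.092 j [-0.98  0.5  -0.43  1.55  0.22  1.14 -0.21]
[[[-2.08,0.96,-2.99],[-0.0,-0.08,-0.0],0.0],[[-2.31,0.96,-2.82],[-0.0,-0.08,-0.0],0.0],[[-2.53,0.95,-2.62],[-0.0,-0.08,-0.0],0.0],[[-2.73,0.96,-2.41],[-0.0,-0.08,-0.0],0.0],[[-2.91,0.95,-2.19],[-0.0,-0.08,-0.0],0.0],[[-3.08,0.96,-1.95],[-0.0,-0.08,-0.0],0.0],[[-3.23,0.95,-1.7],[-0.0,-0.08,-0.0],0.0],[[-3.35,0.96,-1.43],[-0.0,-0.081,-0.001],0.0]]
```

Request:
arm_command(
  rows=[
    [[-2.1, 1, -3], [0, -0.08, 0], 0],
    [[-2.3, 1, -2.8], [0, -0.08, 0], 0],
    [[-2.5, 1, -2.6], [0, -0.08, 0], 0],
    [[-2.7, 1, -2.4], [0, -0.08, 0], 0],
    [[-2.9, 1, -2.2], [0, -0.08, 0], 0],
    [[-3.1, 1, -2], [0, -0.08, 0], 0],
    [[-3.2, 1, -1.7], [0, -0.08, 0], 0],
    [[-3.3, 1, -1.4], [0, -0.08, 0], 0],
    [[0, 0, 0], [0, 0, 0], 0],
  ],
)

```text
time_s: 1.2
tool_pos: [0.3882, 0.378, 0.1425]
ee_rot: [0.406, 0.579, -0.578, -0.408]
contact_force: [0.3, -1.4, 0.6]
gripper_width: 0.0916
```

```bash
python3 plan.py .382 .381 .10 107.5 4 0
```

```text
t 1.2 pos [0.3882 0.378  0.1425] az 109.8 tilt 0.18 F [ 0.3 -1.4  0.6] w 0.0916 j [-0.41  0.42 -0.5   1.9   0.26  0.88  0.87]
[[[0.24,2.13,0.24],[-0.0,0.02,0.002],0.0],[[0.24,2.12,0.25],[-0.0,0.02,0.001],0.0]]
```

Request:
arm_command(
  rows=[
    [[0.25, 2.1, 0.25], [0, 0.02, 0], 0],
    [[0.25, 2.1, 0.25], [0, 0.02, 0], 0],
    [[0, 0, 0], [0, 0, 0], 0],
  ],
)

```text
time_s: 1.5
tool_pos: [0.3839, 0.3806, 0.1004]
ee_rot: [0.42, 0.57, -0.567, -0.421]
contact_force: [-0.9, -0.2, 0.0]
gripper_width: 0.0919
```

```bash
python3 plan.py .382 .381 .012 107.5 3 0
python3 - <<'E'
from h import *
c=cam("side"); save(c,"s2.png",(300,200,460,340),4.5)
E
```

```text
t 1.5 pos [0.3839 0.3806 0.1004] az 107.0 tilt 0.25 F [-0.9 -0.2  0. ] w 0.0919 j [-0.45  0.48 -0.47  1.93  0.29  0.79  0.79]
[[[0.02,2.95,0.06],[0.001,-0.003,0.001],0.0],[[0.02,2.94,0.06],[0.0,-0.003,0.001],0.0],[[0.03,2.95,0.06],[0.001,-0.002,0.002],0.0]]
```

View pics/s2.png

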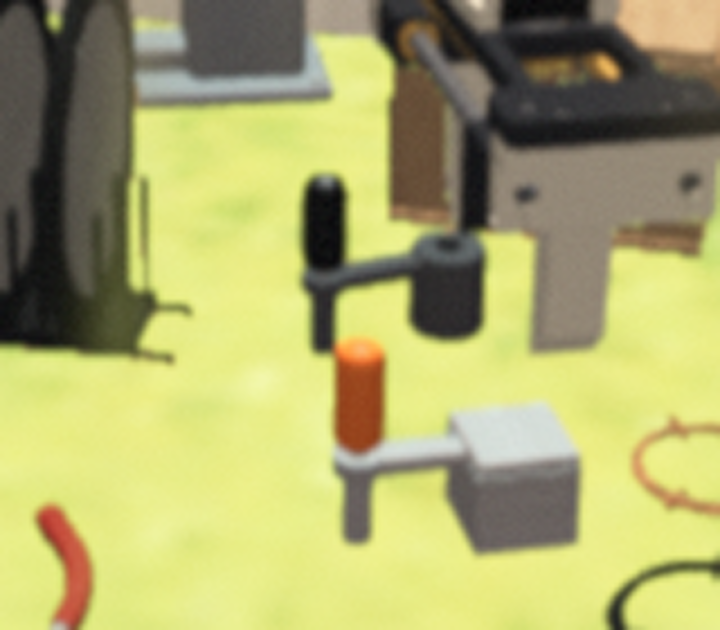

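The orange crank is undisturbed (knob at (360,395) in the crop), the jaws straddle it above, and the spare is clear of the far finger. Descending.

Request:
arm_command(
  rows=[
    [[0, 2.9, 0.1], [0, -0.003, 0], 0],
    [[0, 2.9, 0.1], [0, -0.003, 0], 0],
    [[0, 2.6, 0], [0, 0, 0], 0],
    [[0, 0, 0], [0, 0, 0], 0],
    [[0, 0, 0], [0, 0, 0], 0.5],
    [[0, 0, 0], [0, 0, 0], 1],
    [[0, 0, 0], [0, 0, 0], 1],
    [[0, 0, 0], [0, 0, 0], 1],
    [[0, 0, 0], [0, 0, 0], 1],
    [[0, 0, 0], [0, 0, 0], 1],
    [[0, 0, 0], [0, 0, 0], 1],
  ],
)

```text
time_s: 2.65
tool_pos: [0.3897, 0.3907, 0.0287]
ee_rot: [0.418, 0.58, -0.562, -0.416]
contact_force: [-0.4, -1.0, -0.3]
gripper_width: 0.0407
```

```bash
python3 plan.py .382 .381 .24 107.5 4 1
```

```text
t 2.65 pos [0.3897 0.3907 0.0287] az 107.7 tilt 1.47 F [-0.4 -1.  -0.3] w 0.0407 j [-0.51  0.6  -0.41  1.95  0.38  0.64  0.72]
[[[-0.07,-3.53,0.09],[0.004,0.0,0.002],1.0],[[-0.08,-3.52,0.11],[0.004,0.001,0.002],1.0],[[-0.08,-3.52,0.12],[0.004,0.0,0.002],1.0],[[-0.09,-3.52,0.14],[0.003,0.001,0.002],1.0],[[-0.1,-3.53,0.15],[0.004,0.0,0.002],1.0],[[-0.1,-3.52,0.15],[0.003,0.001,0.003],1.0]]
```

Run:
```python
from h import *
c=cam("side"); s=cam("top"); im=lambda c,b:cv2.resize(np.ascontiguousarray(c[0][b[1]:b[3],b[0]:b[2],::-1]),(400,500),interpolation=cv2.INTER_CUBIC)
cv2.imwrite("pics/s3.png",np.hstack([im(c,(340,210,452,350)),im(s,(190,220,270,320))]))
print(get_state()["contact_force"],get_state()["wrist_torque"])
```

```text
[-0.82739085 -1.35275192  2.86859074] [-0.26702796  0.02667519 -0.02508087]
```

View pics/s3.png

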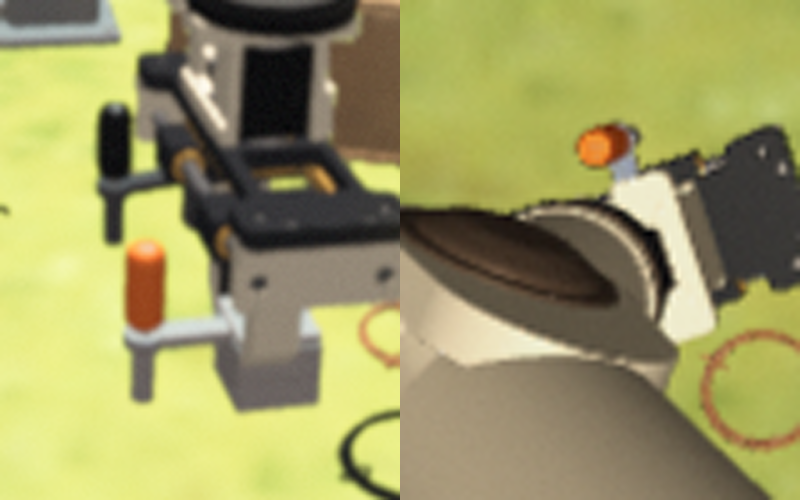

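The hub is held at width 0.0407 and the crank looks nearly unmoved. The TCP reading has shifted by about 1 cm, though, so I'll check it against the image.

Run:
```python
from h import *
c=cam("side"); st=get_state(); M=R.from_quat(st["ee_rot"]).as_matrix(); p=np.array(st["tool_pos"]); print(p,st["time_s"])
for o in(.02,.03,.04): print(o,proj(c,p+M[:,0]*o),proj(c,np.array([.382,.381,.012])+M[:,0]*o), "z.029",proj(c,np.array([.382,.381,.029])+M[:,0]*o))
t=cam("top")
for n,d in(("s",c),("t",t)):
    h=d[0].astype(int); m=(h[...,0]>130)&(h[...,0]-h[...,2]>90)&(h[...,0]-h[...,1]>60)
    k,l,q,ce=cv2.connectedComponentsWithStats(m.astype(np.uint8))
    print(n,[(q[i].tolist(),ce[i].round(1).tolist()) for i in range(1,k) if q[i,4]>20 and 200<ce[i,0]<460 and 230<ce[i,1]<330])
```

```text
[0.38980357 0.39072664 0.02868656] 2.8
0.02 [412.13375157 310.67741587] [416.52015795 316.42343816] z.029 [416.97843212 307.636096  ]
0.03 [413.96818624 313.98416682] [418.37350816 319.74013129] z.029 [418.85042463 310.87797606]
0.04 [415.84479588 317.36694234] [420.26876077 323.13181154] z.029 [420.76505242 314.19369107]
s [([376, 278, 10, 24, 207], [380.2, 289.4]), ([309, 313, 11, 26, 137], [314.9, 324.9]), ([285, 314, 11, 28, 150], [289.4, 327.5])]
t [([226, 246, 7, 7, 40], [229.0, 249.0])]
```

Tip pixels agree with z≈0.029, so the grip is shallow. I'll reopen, go down and regrasp.

Request:
arm_command(
  rows=[
    [[0, 0, 0], [0, 0, 0], 0.3],
    [[0, 0, 0], [0, 0, 0], 0.3],
    [[0, 0, 0], [0, 0, 0], 0.3],
  ],
)

```text
time_s: 3.15
tool_pos: [0.3894, 0.3912, 0.0284]
ee_rot: [0.418, 0.58, -0.562, -0.417]
contact_force: [0.4, 0.6, -0.1]
gripper_width: 0.059
```

```bash
python3 plan.py .385 .386 .013 107.5 2 0.3
```

```text
t 3.15 pos [0.3894 0.3912 0.0284] az 107.7 tilt 1.48 F [ 0.4  0.6 -0.1] w 0.059 j [-0.51  0.6  -0.41  1.95  0.38  0.64  0.72]
[[[-0.38,1.53,0.61],[0.022,0.003,0.014],0.3]]
```

Request:
arm_command(
  rows=[
    [[-0.2, 0, 0.6], [0.02, 0, 0.014], 0.3],
    [[0, 0.8, 0], [0, 0, 0], 0.3],
    [[0, 0, 0], [0, 0, 0], 0.3],
  ],
)

```text
time_s: 3.45
tool_pos: [0.3835, 0.3874, 0.0195]
ee_rot: [-0.418, -0.571, 0.571, 0.417]
contact_force: [-0.3, -0.2, -0.1]
gripper_width: 0.0641
```

```bash
python3 plan.py .382 .381 .013 107.5 2 0.3
```

```text
t 3.45 pos [0.3835 0.3874 0.0195] az 107.7 tilt 0.07 F [-0.3 -0.2 -0.1] w 0.0641 j [-0.52  0.62 -0.4   1.95  0.38  0.66  0.72]
[[[-0.56,0.65,0.34],[-0.0,0.003,-0.001],0.3]]
```

Request:
arm_command(
  rows=[
    [[-0.3, 0.6, 0.3], [0, 0, 0], 0.3],
    [[0, 0, 0], [0, 0, 0], 0.3],
    [[0, 0, 0], [0, 0, 0], 0.45],
  ],
)

```text
time_s: 3.75
tool_pos: [0.3808, 0.3831, 0.0122]
ee_rot: [-0.417, -0.57, 0.572, 0.417]
contact_force: [0.3, -1.2, 0.7]
gripper_width: 0.0601
```

Request:
arm_command(
  rows=[
    [[0, 0, 0], [0, 0, 0], 0.55],
    [[0, 0, 0], [0, 0, 0], 0.7],
    [[0, 0, 0], [0, 0, 0], 1],
  ],
)

```text
time_s: 4.05
tool_pos: [0.3808, 0.3832, 0.0123]
ee_rot: [-0.417, -0.57, 0.572, 0.417]
contact_force: [0.7, -0.4, -0.7]
gripper_width: 0.04
```

Request:
arm_command(
  rows=[
    [[0, 0, 0], [0, 0, 0], 1],
    [[0, 0, 0], [0, 0, 0], 1],
  ],
)

```text
time_s: 4.25
tool_pos: [0.3808, 0.3831, 0.0123]
ee_rot: [-0.417, -0.57, 0.572, 0.417]
contact_force: [0.5, 0.4, -1.5]
gripper_width: 0.0397
```

```bash
python3 plan.py .384 .386 .25 107.5 4 1
```

```text
t 4.25 pos [0.3808 0.3831 0.0123] az 107.7 tilt 0.1 F [ 0.5  0.4 -1.5] w 0.0397 j [-0.52  0.62 -0.4   1.96  0.39  0.64  0.71]
[[[0.02,-3.96,-0.06],[-0.0,0.001,-0.0],1.0],[[0.02,-3.96,-0.06],[-0.0,0.001,-0.0],1.0],[[0.03,-3.96,-0.06],[-0.0,0.0,-0.0],1.0],[[0.02,-3.96,-0.06],[-0.0,0.001,-0.0],1.0],[[0.03,-3.97,-0.06],[-0.001,0.0,-0.001],1.0],[[0.03,-3.96,-0.07],[-0.0,0.001,-0.0],1.0]]
```

Clean grip with no drift. Lift.

Request:
arm_command(
  rows=[
    [[0, -2, 0], [0, 0, 0], 1],
    [[0, -4, 0], [0, 0, 0], 1],
    [[0, -4, 0], [0, 0, 0], 1],
    [[0, -4, 0], [0, 0, 0], 1],
    [[0, -4, 0], [0, 0, 0], 1],
    [[0, -4, 0], [0, 0, 0], 1],
    [[0, -1, 0], [0, 0, 0], 1],
    [[0, 0, 0], [0, 0, 0], 1],
  ],
)

```text
time_s: 5.05
tool_pos: [0.3793, 0.3812, 0.2485]
ee_rot: [-0.417, -0.568, 0.574, 0.417]
contact_force: [0.1, -1.0, -2.0]
gripper_width: 0.0397
```

```bash
python3 plan.py .536 -.048 .24 101 4 1
```

```text
t 5.05 pos [0.3793 0.3812 0.2485] az 107.7 tilt 0.53 F [ 0.1 -1.  -2. ] w 0.0397 j [-0.39  0.3  -0.54  1.8   0.17  1.1   0.89]
[[[-3.8,0.09,-0.16],[-0.001,0.01,-0.0],1.0],[[-3.8,0.09,-0.19],[-0.001,0.01,-0.001],1.0],[[-3.8,0.09,-0.23],[-0.001,0.01,-0.0],1.0],[[-3.8,0.09,-0.27],[-0.0,0.01,-0.001],1.0],[[-3.8,0.08,-0.31],[-0.001,0.01,-0.0],1.0],[[-3.79,0.08,-0.34],[-0.0,0.01,-0.001],1.0],[[-3.79,0.08,-0.38],[-0.001,0.01,-0.0],1.0],[[-3.78,0.08,-0.42],[-0.0,0.009,-0.001],1.0],[[-3.78,0.07,-0.46],[-0.001,0.01,-0.0],1.0],[[-3.78,0.08,-0.49],[-0.0,0.009,-0.001],1.0],[[-3.77,0.07,-0.53],[-0.001,0.01,-0.0],1.0],[[-3.77,0.07,-0.56],[-0.0,0.009,-0.001],1.0]]
```

Run:
```python
from h import *
t=cam("top"); c=cam("side"); f=lambda c,b,s:cv2.resize(np.ascontiguousarray(c[0][b[1]:b[3],b[0]:b[2],::-1]),s,interpolation=cv2.INTER_LANCZOS4)
cv2.imwrite("pics/t4.png",np.hstack([f(t,(404,190,434,220),(400,400)),f(c,(330,130,450,250),(400,400))]))
```

```text
(no output)
```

View pics/t4.png

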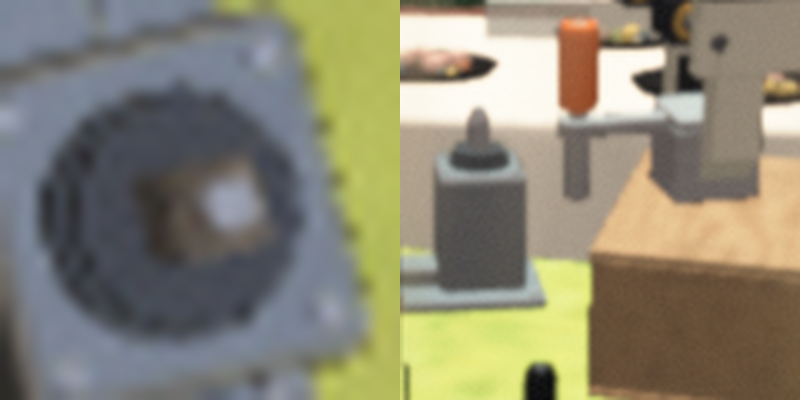

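The crank hangs level. The shaft's square is at about 13–15° yaw (edges (140,182)-(250,155)-(278,235)), so the jaw azimuth should be about 103.5°.

Request:
arm_command(
  rows=[
    [[-3.8, 0, -0.2], [0, 0.006, 0], 1],
    [[-3.8, 0, -0.2], [0, 0.006, 0], 1],
    [[-3.8, 0, -0.2], [0, 0.006, 0], 1],
    [[-3.8, 0, -0.3], [0, 0.006, 0], 1],
    [[-3.8, 0, -0.3], [0, 0.006, 0], 1],
    [[-3.8, 0, -0.3], [0, 0.006, 0], 1],
    [[-3.8, 0, -0.4], [0, 0.006, 0], 1],
    [[-3.8, 0, -0.4], [0, 0.006, 0], 1],
    [[-3.8, 0, -0.4], [0, 0.006, 0], 1],
    [[-3.8, 0, -0.5], [0, 0.006, 0], 1],
    [[-3, 0, -0.5], [0, 0.006, 0], 1],
    [[-2, 0, -0.5], [0, 0.006, 0], 1],
  ],
)

```text
time_s: 6.35
tool_pos: [0.5254, -0.0383, 0.2184]
ee_rot: [-0.423, -0.54, 0.575, 0.447]
contact_force: [0.9, 0.1, -2.3]
gripper_width: 0.0398
```

```bash
python3 plan.py .536 -.048 .21 103.5 3 1
```

```text
t 6.35 pos [ 0.5254 -0.0383  0.2184] az 104.1 tilt 3.42 F [ 0.9  0.1 -2.3] w 0.0398 j [ 0.22  0.31 -0.26  1.83  0.11  1.08  1.74]
[[[-1.19,0.8,-0.84],[-0.059,0.01,-0.004],1.0]]
```

Request:
arm_command(
  rows=[
    [[-0.6, 0.2, -0.4], [-0.03, 0.005, 0], 1],
    [[-0.6, 0.2, -0.4], [-0.03, 0.005, 0], 1],
    [[0, 0, 0], [0, 0, 0], 1],
    [[0, 0, 0], [0, 0, 0], 1],
  ],
)

```text
time_s: 6.75
tool_pos: [0.5331, -0.0511, 0.2064]
ee_rot: [-0.437, -0.551, 0.557, 0.441]
contact_force: [-0.1, 0.0, -0.9]
gripper_width: 0.0399
```

```bash
python3 plan.py .536 -.048 .2 103.5 3 1
python3 - <<'E'
from h import *
t=cam("top"); c=cam("side"); f=lambda c,b,s:cv2.resize(np.ascontiguousarray(c[0][b[1]:b[3],b[0]:b[2],::-1]),s,interpolation=cv2.INTER_LANCZOS4)
cv2.imwrite("pics/t5.png",np.hstack([f(t,(380,160,450,230),(400,400)),f(c,(320,110,390,180),(400,400))]))
E
```

```text
t 6.75 pos [ 0.5331 -0.0511  0.2064] az 103.2 tilt 0.6 F [-0.1  0.  -0.9] w 0.0399 j [ 0.25  0.31 -0.25  1.86  0.09  1.    1.76]
[[[0.24,0.64,-0.36],[-0.01,-0.005,-0.0],1.0]]
```

View pics/t5.png

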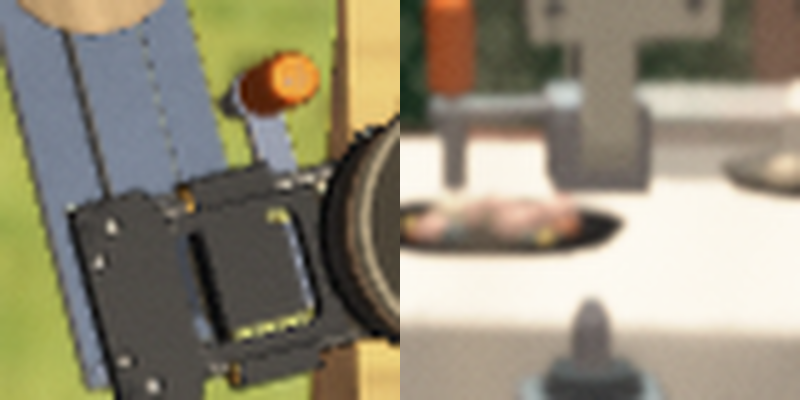

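Run:
```python
from h import *
t=cam("top"); c=cam("side"); k=ray(t,431.2,172.7,.276); y=np.radians(13.2)
print("knob",k,"hub est",k-.06*np.array([np.cos(y),np.sin(y),0]))
s=get_state(); p=np.array(s["tool_pos"])
f=lambda q:(q-[320,110]+.5)*400/70
Rz=R.from_euler('z',y).as_matrix()
def show(o): 
    o=np.array(o); return [f(proj(c,o+Rz@np.array(v))).round(0).tolist() for v in((.02,.02,0),(-.02,.02,0),(.06,0,.082))]
print("crank model at tcp",show([p[0],p[1],.194]),"obs (553,185),(648,190)")
print("shaft tip model",f(proj(c,[.536,-.048,.146])).round(0),"obs 592,300")
```

```text
knob [ 0.59390586 -0.0357525   0.276     ] hub est [ 0.53549113 -0.04945355  0.276     ]
crank model at tcp [[154.0, 199.0], [250.0, 196.0], [52.0, -4.0]] obs (553,185),(648,190)
shaft tip model [191. 297.] obs 592,300
```

Side and top views place the hub over the shaft to within 2–3 mm, well inside the flare. Correct and descend.

Request:
arm_command(
  rows=[
    [[0.1, 1, -0.2], [-0.01, -0.005, 0], 1],
    [[0, 1.5, 0], [0, 0, 0], 1],
    [[0, 1, 0], [0, 0, 0], 1],
    [[0, 0, 0], [0, 0, 0], 1],
  ],
)

```text
time_s: 7.35
tool_pos: [0.5372, -0.0472, 0.173]
ee_rot: [0.438, 0.557, -0.555, -0.435]
contact_force: [-0.7, 0.8, -1.3]
gripper_width: 0.04
```

```bash
python3 plan.py .535 -.0487 .15 103.5 1 1
```

```text
t 7.35 pos [ 0.5372 -0.0472  0.173 ] az 103.8 tilt 0.3 F [-0.7  0.8 -1.3] w 0.04 j [ 0.25  0.34 -0.25  1.89  0.11  0.92  1.75]
[[[-0.03,0.77,0.09],[0.002,0.002,-0.001],1.0],[[-0.03,0.76,0.08],[0.001,0.001,-0.0],1.0],[[-0.03,0.77,0.09],[0.002,0.002,-0.001],1.0]]
```

Request:
arm_command(
  rows=[
    [[-0.1, 0.8, 0.2], [0, 0, 0], 1],
    [[0, 0.8, 0], [0, 0, 0], 1],
    [[0, 0, 0], [0, 0, 0], 1],
  ],
)

```text
time_s: 7.65
tool_pos: [0.5361, -0.0484, 0.1567]
ee_rot: [0.438, 0.558, -0.555, -0.434]
contact_force: [-0.5, 0.3, -2.1]
gripper_width: 0.0401
```

Request:
arm_command(
  rows=[
    [[0, 0.6, 0], [0, 0, 0], 1],
    [[0, 0.6, 0], [0, 0, 0], 1],
  ],
)

```text
time_s: 7.85
tool_pos: [0.5372, -0.0486, 0.1449]
ee_rot: [0.439, 0.558, -0.555, -0.434]
contact_force: [-0.3, 0.6, -1.8]
gripper_width: 0.0398
```

```bash
python3 plan.py .535 -.0487 .126 103.5 1 1
```

```text
t 7.85 pos [ 0.5372 -0.0486  0.1449] az 103.8 tilt 0.49 F [-0.3  0.6 -1.8] w 0.0398 j [ 0.24  0.38 -0.25  1.92  0.12  0.85  1.75]
[[[0.02,0.94,0.11],[0.004,0.003,-0.002],1.0],[[0.02,0.95,0.11],[0.004,0.002,-0.001],1.0]]
```

Request:
arm_command(
  rows=[
    [[0, 0.6, 0], [0.004, 0, 0], 1],
    [[0, 0.6, 0], [0.004, 0, 0], 1],
  ],
)

```text
time_s: 8.05
tool_pos: [0.5355, -0.0495, 0.1322]
ee_rot: [-0.437, -0.554, 0.558, 0.437]
contact_force: [0.1, -0.3, -1.3]
gripper_width: 0.0401
```

Request:
arm_command(
  rows=[
    [[0, 0.4, 0], [0, 0, 0], 1],
    [[0, 0.4, 0], [0, 0, 0], 1],
    [[0, 0.3, 0], [0, 0, 0], 1],
  ],
)

```text
time_s: 8.35
tool_pos: [0.5364, -0.0494, 0.1265]
ee_rot: [-0.437, -0.554, 0.558, 0.436]
contact_force: [-14.1, 1.4, 29.7]
gripper_width: 0.04
```

```bash
python3 plan.py .535 -.0487 .126 103.5 1 1
```

```text
t 8.35 pos [ 0.5364 -0.0494  0.1265] az 103.7 tilt 0.36 F [-14.1   1.4  29.7] w 0.04 j [ 0.23  0.41 -0.24  1.92  0.14  0.83  1.73]
[[[0.1,0.05,0.12],[-0.004,0.004,-0.005],1.0]]
```

Seated: TCP z 0.1265 with 30 N upward, as predicted. Hold, release, rise.

Request:
arm_command(
  rows=[
    [[0, 0, 0], [0, 0, 0], 1],
    [[0, 0, 0], [0, 0, 0], 1],
    [[0, 0, 0], [0, 0, 0], 0.4],
    [[0, 0, 0], [0, 0, 0], 0.2],
    [[0, 0, 0], [0, 0, 0], 0.2],
    [[0, 0, 0], [0, 0, 0], 0.2],
    [[0, -2, 0], [0, 0, 0], 0.2],
    [[0, -3, 0], [0, 0, 0], 0.2],
    [[0, -3, 0], [0, 0, 0], 0.2],
    [[0, -1.5, 0], [0, 0, 0], 0.2],
    [[0, 0, 0], [0, 0, 0], 0.2],
  ],
)

```text
time_s: 9.45
tool_pos: [0.5379, -0.048, 0.2238]
ee_rot: [-0.437, -0.555, 0.558, 0.436]
contact_force: [-0.3, -0.8, 0.8]
gripper_width: 0.0735
```

```bash
python3 plan.py .5945 -.034 .225 103.5 4 .2
python3 - <<'E'
from h import *
t=cam("top"); c=cam("side"); f=lambda c,b,s:cv2.resize(np.ascontiguousarray(c[0][b[1]:b[3],b[0]:b[2],::-1]),s,interpolation=cv2.INTER_LANCZOS4)
cv2.imwrite("pics/t6.png",np.hstack([f(t,(380,160,450,230),(400,400)),f(c,(310,120,400,210),(400,400))]))
E
```

```text
t 9.45 pos [ 0.5379 -0.048   0.2238] az 103.8 tilt 0.27 F [-0.3 -0.8  0.8] w 0.0735 j [ 0.25  0.29 -0.26  1.84  0.09  1.03  1.77]
[[[0.01,-0.07,-2.91],[-0.001,0.002,-0.002],0.2],[[0.01,-0.06,-2.92],[-0.001,0.003,-0.002],0.2]]
```

View pics/t6.png

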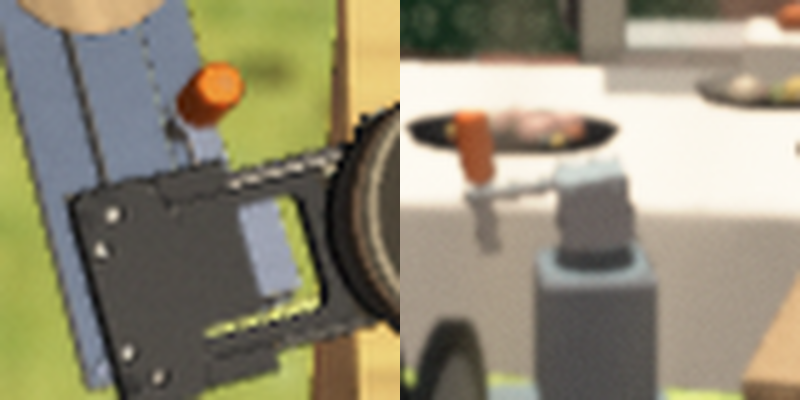

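The crank sits on the shaft, drooping slightly towards the knob because of the socket play. I'll triangulate the knob from its top at (418.1,174.5) in the top view and (325.8,145.5) in the side view.

Run:
```python
from h import *
t=cam("top"); c=cam("side")
P=[x[1]@np.c_[x[2],x[3]] for x in(t,c)]
X=cv2.triangulatePoints(*P,np.array([[418.1],[174.5]]),np.array([[325.8],[145.5]])); print((X[:3]/X[3]).ravel(),ray(t,418.1,174.5,.19))
X=cv2.triangulatePoints(*P,np.array([[380+198.5/5.714-.5],[160+110.5/5.714-.5]]),np.array([[310+83.5/4.444-.5],[120+180/4.444-.5]])); print("knob bottom~",(X[:3]/X[3]).ravel())
```

```text
[ 0.60027453 -0.03301008  0.18836115] [ 0.60071825 -0.03248982  0.19      ]
knob bottom~ [ 0.59480163 -0.03335936  0.15229566]
```

Request:
arm_command(
  rows=[
    [[0, 0, -3], [0, 0, 0], 0.3],
    [[0, 0, -3.1], [0, 0, 0], 0.3],
    [[0, 0, 0], [0, 0, 0], 0.3],
  ],
)

```text
time_s: 9.95
tool_pos: [0.5932, -0.0338, 0.2151]
ee_rot: [-0.433, -0.552, 0.56, 0.44]
contact_force: [-0.5, -0.3, -0.2]
gripper_width: 0.0646
```

```bash
python3 plan.py .597 -.033 .163 103.5 2.5 .3
```

```text
t 9.95 pos [ 0.5932 -0.0338  0.2151] az 103.7 tilt 0.9 F [-0.5 -0.3 -0.2] w 0.0646 j [ 0.21  0.4  -0.26  1.7   0.12  1.07  1.72]
[[[-0.0,1.73,-0.16],[-0.005,0.001,-0.0],0.3],[[-0.01,1.74,-0.15],[-0.005,0.001,-0.0],0.3],[[-0.0,1.73,-0.14],[-0.006,0.001,-0.0],0.3]]
```

Request:
arm_command(
  rows=[
    [[0, 1.7, -0.2], [-0.005, 0, 0], 0.3],
    [[0, 1.7, -0.1], [-0.005, 0, 0], 0.3],
    [[0, 1.6, -0.1], [-0.005, 0, 0], 0.3],
    [[0, 0, 0], [0, 0, 0], 0.3],
    [[0, 0, 0], [0, 0, 0], 0.6],
    [[0, 0, 0], [0, 0, 0], 0.8],
    [[0, 0, 0], [0, 0, 0], 1],
    [[0, 0, 0], [0, 0, 0], 1],
    [[0, 0, 0], [0, 0, 0], 1],
  ],
)

```text
time_s: 10.85
tool_pos: [0.5922, -0.0332, 0.1588]
ee_rot: [-0.434, -0.554, 0.558, 0.439]
contact_force: [0.5, -0.3, 0.3]
gripper_width: 0.0286
```

```bash
python3 plan.py .595 -.034 .167 103.5 2.5 1
```

```text
t 10.85 pos [ 0.5922 -0.0332  0.1588] az 103.7 tilt 0.58 F [ 0.5 -0.3  0.3] w 0.0286 j [ 0.2   0.46 -0.25  1.76  0.13  0.95  1.71]
[[[-0.14,-0.82,-0.24],[-0.01,0.004,0.002],1.0]]
```

Request:
arm_command(
  rows=[
    [[0, 0, 0], [0, 0, 0], 1],
    [[0, 0, 0], [0, 0, 0], 1],
    [[0, 0, 0], [0, 0, 0], 1],
  ],
)

```text
time_s: 11.15
tool_pos: [0.5926, -0.0333, 0.1596]
ee_rot: [-0.434, -0.554, 0.558, 0.439]
contact_force: [0.3, -0.1, -1.0]
gripper_width: 0.0194
```

```bash
python3 plan.py .595 -.034 .165 103.5 2.5 1
```

```text
t 11.15 pos [ 0.5926 -0.0333  0.1596] az 103.7 tilt 0.51 F [ 0.3 -0.1 -1. ] w 0.0194 j [ 0.2   0.46 -0.25  1.76  0.13  0.95  1.71]
[[[-0.13,-0.54,-0.21],[-0.009,0.004,0.002],1.0]]
```

```bash
cat > wind.py <<'E'
import sys; from h import *
C=np.array([.536,-.048]); r=.06
def wind(step,n,z=.1635,lead=0,az=103.5):
    s=get_state(); p=np.array(s["tool_pos"]); Q=R.from_quat(s["ee_rot"]); a=np.radians(az)
    T=R.from_matrix([[np.cos(a),0,-np.sin(a)],[np.sin(a),0,np.cos(a)],[0,-1,0]])
    th=np.arctan2(p[1]-C[1],p[0]-C[0]); rows=[]
    print("t",round(s["time_s"],2),"pos",p.round(4),"th",np.degrees(th).round(1),"r",np.linalg.norm(p[:2]-C).round(4),"F",np.round(s["contact_force"],1),"w",round(s["gripper_width"],4),"tilt",np.degrees(np.arccos(-Q.as_matrix()[2,1])).round(2),"j",np.round(s["joint_positions"],2))
    for i in range(n):
        th-=np.radians(step); q=np.r_[C+r*np.array([np.cos(th),np.sin(th)]),z]
        d=Q.inv().apply(q-p)*100; t=(Q.inv()*T).as_rotvec().clip(-.02,.02); rows.append([d.round(1).tolist(),t.round(2).tolist(),1])
        p=q; Q=Q*R.from_rotvec(t)
    print(str(rows).replace(" ",""))
wind(float(sys.argv[1]),int(sys.argv[2]),*[float(x) for x in sys.argv[3:]])
E
python3 wind.py 15 6
```

```text
t 11.15 pos [ 0.5926 -0.0333  0.1596] th 14.6 r 0.0585 F [ 0.3 -0.1 -1. ] w 0.0194 tilt 0.51 j [ 0.2   0.46 -0.25  1.76  0.13  0.95  1.71]
[[[-1.6,-0.4,0.0],[-0.01,0.0,0.0],1],[[-1.5,0.0,0.6],[-0.0,-0.0,-0.0],1],[[-1.3,0.0,0.9],[-0.0,-0.0,-0.0],1],[[-1.0,0.0,1.2],[-0.0,-0.0,-0.0],1],[[-0.6,0.0,1.4],[-0.0,-0.0,-0.0],1],[[-0.2,0.0,1.5],[-0.0,-0.0,-0.0],1]]
```

Request:
arm_command(
  rows=[
    [[0, -0.4, -0.1], [0, 0, 0], 1],
    [[-1.6, 0, 0.1], [-0.01, 0, 0], 1],
    [[-1.5, 0, 0.6], [0, 0, 0], 1],
    [[-1.3, 0, 0.9], [0, 0, 0], 1],
    [[-1, 0, 1.2], [0, 0, 0], 1],
  ],
)

```text
time_s: 11.65
tool_pos: [0.5803, -0.0899, 0.1651]
ee_rot: [0.435, 0.56, -0.555, -0.436]
contact_force: [-0.2, 1.5, 3.5]
gripper_width: 0.0192
```

```bash
python3 wind.py 16 12
```

```text
t 11.65 pos [ 0.5803 -0.0899  0.1651] th -43.4 r 0.061 F [-0.2  1.5  3.5] w 0.0192 tilt 0.39 j [ 0.3   0.43 -0.24  1.78  0.12  0.94  1.83]
[[[-0.6,0.1,1.6],[0.0,0.01,0.01],1],[[-0.3,-0.0,1.6],[0.0,0.0,0.0],1],[[0.2,0.0,1.7],[-0.0,0.0,0.0],1],[[0.6,-0.0,1.5],[0.0,0.0,0.0],1],[[1.0,0.0,1.3],[-0.0,0.0,0.0],1],[[1.4,-0.0,1.0],[0.0,0.0,0.0],1],[[1.6,-0.0,0.5],[-0.0,0.0,0.0],1],[[1.7,0.0,0.1],[0.0,0.0,0.0],1],[[1.6,-0.0,-0.4],[-0.0,0.0,0.0],1],[[1.5,0.0,-0.8],[0.0,0.0,0.0],1],[[1.2,-0.0,-1.2],[-0.0,0.0,0.0],1],[[0.8,0.0,-1.5],[0.0,0.0,0.0],1]]
```

Request:
arm_command(
  rows=[
    [[-0.6, 0.1, 1.6], [0, 0.01, 0.01], 1],
    [[-0.3, 0, 1.6], [0, 0, 0], 1],
    [[0.2, 0, 1.7], [0, 0, 0], 1],
    [[0.6, 0, 1.5], [0, 0, 0], 1],
    [[1, 0, 1.3], [0, 0, 0], 1],
    [[1.4, 0, 1], [0, 0, 0], 1],
    [[1.6, 0, 0.5], [0, 0, 0], 1],
  ],
)

```text
time_s: 12.35
tool_pos: [0.4822, -0.0815, 0.1695]
ee_rot: [0.45, 0.556, -0.548, -0.434]
contact_force: [-1.6, -2.3, 4.3]
gripper_width: 0.0194
```

```bash
python3 wind.py 16 12
```

```text
t 12.35 pos [ 0.4822 -0.0815  0.1695] th -148.1 r 0.0634 F [-1.6 -2.3  4.3] w 0.0194 tilt 1.41 j [ 0.33  0.25 -0.25  2.03  0.09  0.85  1.82]
[[[1.8,0.6,0.0],[0.02,-0.02,-0.01],1],[[1.7,0.0,-0.2],[0.0,0.0,-0.0],1],[[1.6,-0.0,-0.6],[-0.0,0.0,-0.0],1],[[1.3,-0.0,-1.0],[0.0,0.0,-0.0],1],[[1.0,-0.0,-1.3],[0.0,0.0,-0.0],1],[[0.6,-0.0,-1.6],[-0.0,0.0,0.0],1],[[0.1,0.0,-1.7],[0.0,0.0,0.0],1],[[-0.3,0.0,-1.6],[0.0,0.0,0.0],1],[[-0.8,0.0,-1.5],[0.0,0.0,0.0],1],[[-1.2,0.0,-1.2],[0.0,0.0,0.0],1],[[-1.4,0.0,-0.8],[0.0,0.0,0.0],1],[[-1.6,0.0,-0.4],[0.0,0.0,0.0],1]]
```

Request:
arm_command(
  rows=[
    [[1.8, 0.4, 0], [0.02, -0.02, -0.01], 1],
    [[1.7, 0.2, -0.2], [0, 0, 0], 1],
    [[1.6, 0.1, -0.6], [0, 0, 0], 1],
    [[1.3, 0.1, -1], [0, 0, 0], 1],
    [[1, 0, -1.3], [0, 0, 0], 1],
    [[0.6, 0, -1.6], [0, 0, 0], 1],
  ],
)

```text
time_s: 12.95
tool_pos: [0.5026, 0.0028, 0.1649]
ee_rot: [-0.44, -0.551, 0.559, 0.436]
contact_force: [1.5, -4.3, -1.3]
gripper_width: 0.0195
```

```bash
python3 wind.py 16 8
```

```text
t 12.95 pos [0.5026 0.0028 0.1649] th 123.4 r 0.0608 F [ 1.5 -4.3 -1.3] w 0.0195 tilt 0.72 j [ 0.19  0.3  -0.3   1.97  0.13  0.89  1.63]
[[[0.3,0.1,-1.7],[-0.01,-0.0,-0.01],1],[[-0.1,-0.0,-1.7],[-0.0,-0.0,0.0],1],[[-0.6,0.0,-1.6],[-0.0,-0.0,-0.0],1],[[-1.0,0.0,-1.3],[-0.0,-0.0,-0.0],1],[[-1.3,0.0,-1.0],[-0.0,-0.0,-0.0],1],[[-1.5,0.0,-0.6],[-0.0,-0.0,-0.0],1],[[-1.7,0.0,-0.2],[-0.0,-0.0,-0.0],1],[[-1.6,0.0,0.3],[-0.0,-0.0,-0.0],1]]
```

Request:
arm_command(
  rows=[
    [[0.3, 0.1, -1.7], [-0.01, 0, -0.01], 1],
    [[-0.1, 0, -1.7], [0, 0, 0], 1],
    [[-0.6, 0, -1.6], [0, 0, 0], 1],
    [[-1, 0, -1.3], [0, 0, 0], 1],
    [[-1.3, 0, -1], [0, 0, 0], 1],
    [[-1.5, 0, -0.6], [0, 0, 0], 1],
    [[-1.7, 0, -0.2], [0, 0, 0], 1],
    [[-1.6, 0, 0.3], [0, 0, 0], 1],
  ],
)

```text
time_s: 13.75
tool_pos: [0.5938, -0.0576, 0.1617]
ee_rot: [-0.435, -0.552, 0.559, 0.44]
contact_force: [-5.0, 1.8, 4.7]
gripper_width: 0.0191
```

```bash
python3 wind.py 16 8
python3 - <<'E'
from h import *
t=cam("top"); c=cam("side"); f=lambda c,b,s:cv2.resize(np.ascontiguousarray(c[0][b[1]:b[3],b[0]:b[2],::-1]),s,interpolation=cv2.INTER_LANCZOS4)
cv2.imwrite("pics/t7.png",np.hstack([f(t,(370,120,450,200),(400,400)),f(c,(270,120,390,240),(400,400))]))
E
```

```text
t 13.75 pos [ 0.5938 -0.0576  0.1617] th -9.5 r 0.0586 F [-5.   1.8  4.7] w 0.0191 tilt 0.71 j [ 0.25  0.46 -0.26  1.74  0.15  0.97  1.74]
[[[-1.5,-0.2,0.7],[-0.01,0.0,-0.0],1],[[-1.1,0.0,1.2],[-0.0,-0.0,-0.0],1],[[-0.8,-0.0,1.5],[0.0,0.0,-0.0],1],[[-0.3,-0.0,1.6],[0.0,0.0,-0.0],1],[[0.1,0.0,1.7],[-0.0,0.0,0.0],1],[[0.6,0.0,1.6],[-0.0,-0.0,-0.0],1],[[1.0,0.0,1.3],[-0.0,-0.0,-0.0],1],[[1.3,0.0,1.0],[-0.0,-0.0,-0.0],1]]
```

View pics/t7.png

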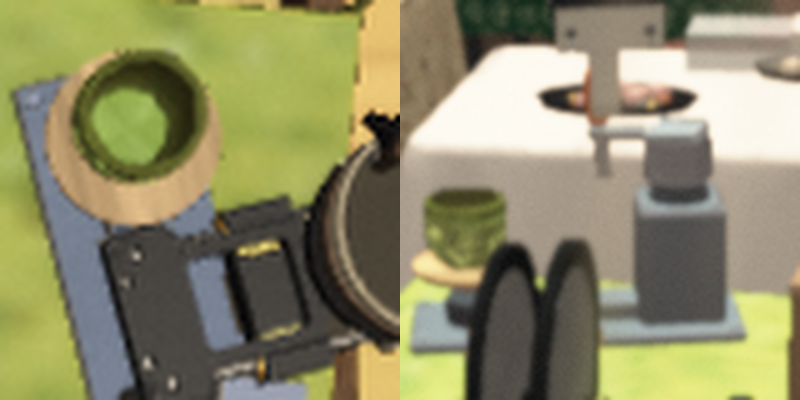

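The platform is rising with the cup upright (side crop (465,235)), and the crank is level and seated. Second turn.

Request:
arm_command(
  rows=[
    [[-1.5, -0.2, 0.7], [-0.01, 0, 0], 1],
    [[-1.1, 0, 1.2], [0, 0, 0], 1],
    [[-0.8, 0, 1.5], [0, 0, 0], 1],
    [[-0.3, 0, 1.6], [0, 0, 0], 1],
    [[0.1, 0, 1.7], [0, 0, 0], 1],
    [[0.6, 0.1, 1.6], [0, 0, 0], 1],
    [[1, 0.1, 1.3], [0, 0, 0], 1],
    [[1.3, 0.1, 1], [0, 0, 0], 1],
  ],
)

```text
time_s: 14.65
tool_pos: [0.4961, -0.0984, 0.1652]
ee_rot: [0.448, 0.556, -0.55, -0.432]
contact_force: [-1.0, -2.9, 7.4]
gripper_width: 0.0196
```

```bash
python3 wind.py 16 8
```

```text
t 14.65 pos [ 0.4961 -0.0984  0.1652] th -128.4 r 0.0643 F [-1.  -2.9  7.4] w 0.0196 tilt 1.4 j [ 0.37  0.29 -0.27  1.99  0.11  0.85  1.84]
[[[1.7,0.1,0.5],[0.02,-0.01,-0.01],1],[[1.6,-0.0,0.4],[0.0,0.0,-0.0],1],[[1.7,0.0,-0.1],[0.0,0.0,0.0],1],[[1.6,0.0,-0.5],[-0.0,-0.0,0.0],1],[[1.4,-0.0,-0.9],[0.0,0.0,-0.0],1],[[1.1,0.0,-1.3],[-0.0,0.0,0.0],1],[[0.7,0.0,-1.5],[0.0,0.0,0.0],1],[[0.2,0.0,-1.7],[0.0,0.0,0.0],1]]
```

Request:
arm_command(
  rows=[
    [[1.7, 0.1, 0.5], [0.02, -0.01, -0.01], 1],
    [[1.6, 0, 0.4], [0, 0, 0], 1],
    [[1.7, 0, -0.1], [0, 0, 0], 1],
    [[1.6, 0, -0.5], [0, 0, 0], 1],
    [[1.4, 0, -0.9], [0, 0, 0], 1],
    [[1.1, 0, -1.3], [0, 0, 0], 1],
    [[0.7, 0, -1.5], [0, 0, 0], 1],
  ],
)

```text
time_s: 15.35
tool_pos: [0.4953, -0.003, 0.1655]
ee_rot: [-0.443, -0.548, 0.558, 0.438]
contact_force: [-2.4, 0.3, 2.4]
gripper_width: 0.0192
```

```bash
python3 wind.py 16 9
```

```text
t 15.35 pos [ 0.4953 -0.003   0.1655] th 132.1 r 0.0607 F [-2.4  0.3  2.4] w 0.0192 tilt 0.89 j [ 0.21  0.29 -0.32  1.99  0.14  0.88  1.62]
[[[0.5,0.2,-1.6],[-0.01,-0.01,-0.01],1],[[0.1,-0.0,-1.7],[-0.0,0.0,0.0],1],[[-0.3,0.0,-1.6],[-0.0,-0.0,-0.0],1],[[-0.8,0.0,-1.5],[-0.0,-0.0,-0.0],1],[[-1.1,0.0,-1.2],[-0.0,-0.0,-0.0],1],[[-1.4,0.0,-0.9],[-0.0,-0.0,-0.0],1],[[-1.6,0.0,-0.4],[-0.0,-0.0,-0.0],1],[[-1.7,0.0,0.0],[-0.0,-0.0,-0.0],1],[[-1.6,0.0,0.5],[-0.0,-0.0,-0.0],1]]
```

Request:
arm_command(
  rows=[
    [[0.5, 0.2, -1.6], [-0.01, -0.01, -0.01], 1],
    [[0.1, 0, -1.7], [0, 0, 0], 1],
    [[-0.3, 0, -1.6], [0, 0, 0], 1],
    [[-0.8, 0, -1.5], [0, 0, 0], 1],
    [[-1.1, 0, -1.2], [0, 0, 0], 1],
    [[-1.4, 0, -0.9], [0, 0, 0], 1],
    [[-1.6, 0, -0.4], [0, 0, 0], 1],
    [[-1.7, 0, 0], [0, 0, 0], 1],
    [[-1.6, 0, 0.5], [0, 0, 0], 1],
  ],
)

```text
time_s: 16.25
tool_pos: [0.5935, -0.0672, 0.1602]
ee_rot: [-0.435, -0.553, 0.562, 0.436]
contact_force: [-5.5, 2.8, 2.9]
gripper_width: 0.0192
```

```bash
python3 wind.py 12 2
```

```text
t 16.25 pos [ 0.5935 -0.0672  0.1602] th -18.4 r 0.0606 F [-5.5  2.8  2.9] w 0.0192 tilt 0.7 j [ 0.28  0.47 -0.28  1.75  0.16  0.96  1.75]
[[[-1.0,-0.3,0.8],[-0.01,0.01,-0.01],1],[[-0.8,0.0,1.0],[0.0,0.0,-0.0],1]]
```

About 752° wound, so even with 18° of play the shaft is past two turns. Settle, release, rise.

Request:
arm_command(
  rows=[
    [[0, 0.1, 0], [0, 0, 0], 1],
    [[0, 0, 0], [0, 0, 0], 1],
    [[0, 0, 0], [0, 0, 0], 0.6],
    [[0, 0, 0], [0, 0, 0], 0.4],
    [[0, 0, 0], [0, 0, 0], 0.3],
    [[0, 0, 0], [0, 0, 0], 0.3],
    [[0, -2, 0], [0, 0, 0], 0.3],
    [[0, -3, 0], [0, 0, 0], 0.3],
    [[0, -4, 0], [0, 0, 0], 0.3],
    [[0, -4, 0], [0, 0, 0], 0.3],
    [[0, -4, 0], [0, 0, 0], 0.3],
    [[0, 0, 0], [0, 0, 0], 0.3],
  ],
)

```text
time_s: 17.45
tool_pos: [0.5951, -0.07, 0.3329]
ee_rot: [-0.436, -0.553, 0.561, 0.436]
contact_force: [0.8, -0.8, 0.4]
gripper_width: 0.0649
```

```bash
python3 plan.py .45 .15 .33 - 4 .3;  python3 - <<'E'
from h import *
t=cam("top"); c=cam("side"); f=lambda c,b,s:cv2.resize(np.ascontiguousarray(c[0][b[1]:b[3],b[0]:b[2],::-1]),s,interpolation=cv2.INTER_LANCZOS4)
cv2.imwrite("pics/t8.png",np.hstack([f(t,(270,120,450,300),(400,400)),f(c,(270,120,390,240),(400,400))]))
E
```

```text
t 17.45 pos [ 0.5951 -0.07    0.3329] az 103.9 tilt 0.65 F [ 0.8 -0.8  0.4] w 0.0649 j [ 0.3   0.32 -0.3   1.55  0.11  1.3   1.8 ]
[[[3.55,0.03,1.26],[-0.001,-0.0,-0.001],0.3],[[3.55,0.03,1.26],[-0.001,-0.0,-0.001],0.3],[[3.55,0.03,1.26],[-0.001,-0.0,-0.001],0.3],[[3.55,0.04,1.25],[-0.002,-0.0,-0.001],0.3],[[3.55,0.04,1.26],[-0.001,-0.0,-0.001],0.3],[[3.55,0.04,1.25],[-0.002,-0.0,-0.001],0.3],[[3.55,0.03,1.26],[-0.001,-0.0,-0.001],0.3]]
```

View pics/t8.png

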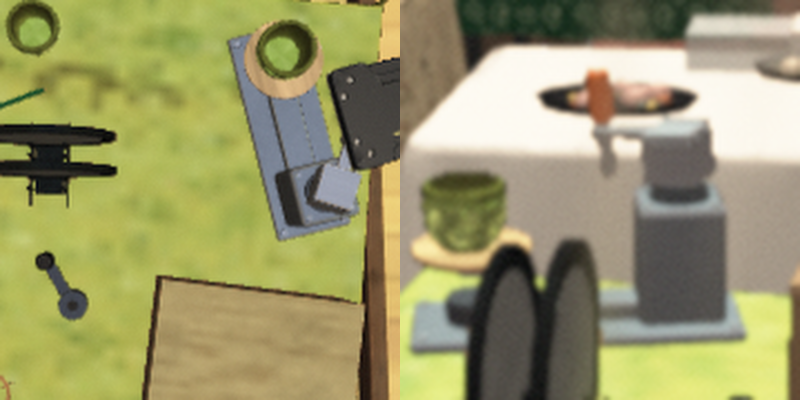

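Cup upright on the raised platform, spare unmoved at (60,280), crank on the shaft with a slight lean. I'll move the arm clear to measure the lean.

Request:
arm_command(
  rows=[
    [[3.5, 0, 1.3], [0, 0, 0], 0.3],
    [[3.5, 0, 1.3], [0, 0, 0], 0.3],
    [[3.5, 0, 1.3], [0, 0, 0], 0.3],
    [[3.5, 0, 1.3], [0, 0, 0], 0.3],
    [[3.5, 0, 1.3], [0, 0, 0], 0.3],
    [[3.5, 0, 1.3], [0, 0, 0], 0.3],
    [[2, 0, 1], [0, 0, 0], 0.3],
    [[0, 0, 0], [0, 0, 0], 0.3],
    [[0, 0, 0], [0, 0, 0], 0.3],
  ],
)

```text
time_s: 18.45
tool_pos: [0.4386, 0.1354, 0.3116]
ee_rot: [-0.428, -0.544, 0.569, 0.445]
contact_force: [-0.4, -0.3, 0.4]
gripper_width: 0.0643
```

Run:
```python
from h import *
print(get_state()["tool_pos"])
t=cam("top"); c=cam("side"); f=lambda c,b,s:cv2.resize(np.ascontiguousarray(c[0][b[1]:b[3],b[0]:b[2],::-1]),s,interpolation=cv2.INTER_LANCZOS4)
cv2.imwrite("pics/t9.png",np.hstack([f(t,(395,175,445,225),(400,400)),f(c,(320,130,370,180),(400,400))]))
```

```text
[0.43863977 0.13540654 0.31157137]
```

View pics/t9.png

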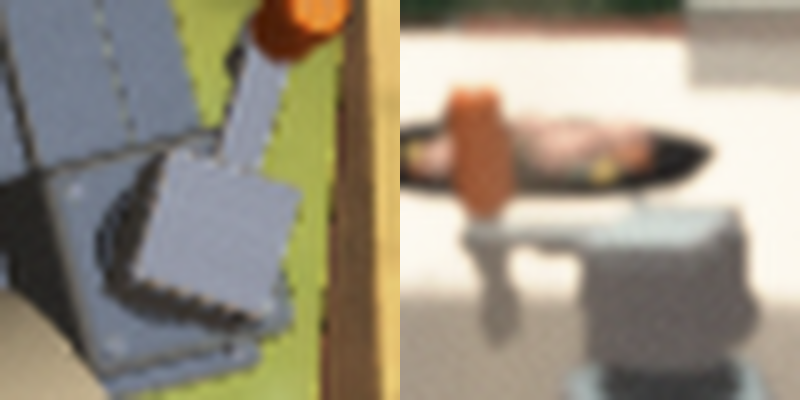

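Run:
```python
from h import *
from scipy.optimize import least_squares
t=cam("top"); c=cam("side"); 
T=lambda x,y:np.array([395+(x+.5)/8-.5,175+(y+.5)/8-.5]); S=lambda x,y:np.array([320+(x-400+.5)/8-.5,130+(y+.5)/8-.5])
O=[(t,(.02,.02,.04),T(172,148)),(t,(.02,-.02,.04),T(300,188)),(t,(-.02,-.02,.04),T(265,318)),(t,(-.02,.02,.04),T(135,275)),(t,(.06,0,.082),T(320,6)),
(c,(.06,0,.082),S(475,95)),(c,(.06,0,.042),S(482,217)),(c,(.06,0,.002),S(502,338)),(c,(.02,.02,.04),S(583,242)),(c,(-.02,.02,.04),S(728,246))]
def res(p,o=O): 
    M=R.from_rotvec(p[3:6]).as_matrix(); return np.concatenate([proj(k,p[:3]+M@np.array(m))-v for k,m,v in o])
for o in (O,O[:8]):
    r=least_squares(res,[.536,-.048,.115,0,0,-.35],loss="soft_l1",args=(o,)); M=R.from_rotvec(r.x[3:]).as_matrix()
    print(r.x.round(4),"tilt",np.arccos(M[2,2]).round(3),"zaxis",M[:,2].round(3),"arm yaw",np.degrees(np.arctan2(M[1,0],M[0,0])).round(1)); print(res(r.x).round(1))
```

```text
[ 0.534  -0.0471  0.1149  0.0203  0.0915 -0.3045] tilt 0.093 zaxis [ 0.087 -0.034  0.996] arm yaw -17.4
[-0.4  0.1  0.5  0.1  0.6  0.6 -0.2  0.9 -0.1  0.1 -0.1 -0.5  0.6  0.1
 -0.4  0.5 -1.   0.1 -4.  -0.1]
[ 0.5349 -0.0483  0.1139 -0.0106  0.0875 -0.3328] tilt 0.088 zaxis [ 0.088 -0.004  0.996] arm yaw -19.1
[-0.3 -0.4  0.6 -0.   0.2  0.4 -0.5  0.3  0.  -0.1 -0.2 -0.3  0.6  0.1
 -0.3  0.3 -1.4  0.5 -4.7  0.7]
```

The fit gives the underside at z≈0.114–0.115, tilt about 0.09 rad and arm yaw -17 to -19°, all within limits. The arm is clear. Hand in.

```bash
python3 -c "
from bench import *
print(hand_in(), get_state()['time_s'])"
```

```text
the job is handed in; nothing more can be done
the job is handed in; nothing more can be done
```

I seated the orange-knobbed crank on the lift shaft, wound it about 750° clockwise by the knob, let go and moved the arm clear. The job is handed in; it gave no verdict, and the last clock reading before it was about 18.5 s of the 64 s.

**Last checks:**
- **Crank:** a pose fit from both cameras puts the underside at about 0.114–0.115 m, so it is home on the collar. It is 1–2 mm off the shaft axis and tilted about 0.09 rad (limit 0.2) from play in the socket.
- **Shaft turn:** this is inferred, not measured. The crank ended at -17 to -19° yaw, about 751–753° from where it was seated. Allowing for the 9° of play either way, that still leaves the shaft at roughly 12.8 rad, above the 11.8 needed.
- **Cup and platform:** the side picture shows the platform raised and the cup standing upright on it. I judged this by eye.
- **Black-knobbed crank:** it looked unmoved in the last top picture, also by eye.

**What went wrong or disagreed:**
- The first grasp of the hub drifted about 1 cm and was too shallow, so I opened the jaws and regrasped deeper.
- Top and side views disagreed by about 2 mm.
- In the pose fit, one hub corner in the side view was off by about 4 pixels. I put it down to a corner I misread, and leaving it out changed the result little.

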